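# Roll the tin onto the cork strip

### The arm

A 7-joint arm with a two-finger parallel gripper is mounted at the origin on a cart in front of the work surface, level with it; the furniture and walls round the work are solid. World frame = base frame: x ahead of the robot, y to its left, z up, the work surface at z = 0. Lengths are in mm, angles in rad, forces in N, time in s.
With the tool pointing down it reaches from about 400 to 875 mm from the base axis. Payload 4.4 kg.
Tool frame: the origin (TCP) lies at the very end of the fingers, on their centre line; the grasp point (between the pads) lies 19 mm behind it; z points along the fingers, y is the direction in which the jaws open and shut (so a half turn about z gives the same grasp; the last joint's range is limited). The gripper opens to 85 mm and grips with 20 to 120 N. Pads are 22 mm wide; open, the fingers measure 114 mm over their backs; the gripper's body (76 mm by 85 mm) begins 54 mm behind the grasp point. The pads swing forward as they close: fully open they stand 13 mm farther back than shut.
Start: joints at [-1.194, 0.628, 0.038, 1.517, -0.027, 0.996, -0.02], TCP at [278.485, 587.337, 206.013] pointing down, gripper open.
Joint ranges: [-3.06, 3.06], [-0.37, 2.12], [-1.25, 1.32], [0.18, 2.47], [-1.1, 4.24], [0.23, 1.98], [-2.94, 2.94]. Speed limits (rad/s): [2.57, 2.57, 3.14, 3.14, 3.14, 3.14, 3.14].

### API

Orientations are given as [roll, pitch, yaw] about the fixed x, y, z axes, in that order (R = Rz(yaw) Ry(pitch) Rx(roll)).
In Python, from cell import ctrl gives the robot as it stands.
- The arm moves only by the shell command python3 -m pendant 'ROWS'. ROWS is JSON, a list of rows, each a list of 7 numbers: the shift along the world's x, y, z in m, then the turn, a rotation vector about the world's x, y, z in rad, then the opening, from -1 (shut) to 1 (fully open). A call has 1 to 8 rows; each row is the pose to reach, as a shift and turn from the pose commanded when the call began; what a row does not reach only later rows make up. A row lasts 1/10 s, in which the tool goes at most 50 mm and 8.59 degrees, less where a joint would pass 70% of its speed; a pose out of reach is approached as far as the arm can. A call with a gripper value outside its range is refused whole. The fingers move at their own pace and stop on an object; the grip force is fixed at half the most. Time passes only in rows, so rows that repeat a pose let the fingers close. It gives the time, the measured TCP pose, the force and the opening at its end, in the units of the state.
- ctrl.read_state(): the state, without advancing time (a new reading comes with each control period).
- ctrl.get_image(name): name is "scene" or "side" or "wrist"; returns the picture (420x560x3 uint8, blue, green, red); there is no depth.
- ctrl.get_calibration(name): a dict with "fx", "fy", "cx", "cy" (pixels), "dist_coeffs" ([k1, k2, p1, p2, k3] as OpenCV has them; the pictures are not rectified), "R" (3x3) and "t" (3): a world point X has camera coordinates R X + t. Camera axes: x right, y down, z forward; pixel columns grow to the right and rows downward; lengths in mm; the calibration is good to about 2 mm. A picture is of the moment at which its call begins: read the wrist's pose just before it. get_calibration takes no time and is no camera call; for the wrist camera it gives the pose at the moment of the call.
- ctrl.finish_job(): hands the job in, once; it reports no verdict.
The state is a dict: "clock": time; "qpos": joint angles; "qd": joint speeds; "tau": joint torques, N m; "eef_pos": TCP position; "tool_rot": TCP orientation; "force": force on the tool from outside, world axes, zero at the start; "torque": the same for the moment, N m; "width": finger opening in mm.
Only numpy, scipy, OpenCV 4.12 (cv2) and the standard library are available. Lean on these libraries where they do the work, as an engineer would, in place of code of your own. Each camera call takes 0.05 s, during which the arm holds its last target. There are 200 camera calls.

### The job

The tin lying on its side is in the way on the pastry mat: roll it along the mat with your fingertips on top of it, until it comes to rest on the middle of the cork strip, still lying along the strip, and let go. Only push it from above: do not pinch it, lift it or shove it from low down, and leave the cup, the standing tin and the kitchen timer where they are.

Things in the scene. Friction and masses are not known exactly. Their poses are not given: they have to be found in the camera images.
- mat: Flat dark-grey pastry mat, 180 x 420 mm, 2 mm thick, fixed; its upper face is at z = 0.002. It brakes rolling: a tin at a standstill stays, a slow roll (5 cm/s) dies within about 1 cm. Origin: centre of its underside; x across its width, y along its length (the way the tin rolls), z up.
- strip: Thin cork strip inlaid level with the mat's upper face, across one end of the mat (left or right, it varies), 40 mm wide (its y) and 165 mm long (its x); fixed, rolling onto it meets no step. Origin: its centre, on the mat's upper face; y is the way the tin rolls, parallel to the mat's y.
- tin: Food tin, a closed cylinder 75.3 mm in diameter and 58 mm long, lying on its side near the middle of the mat, axis about across the mat; loose, 0.18 to 0.36 kg. Origin: centre of one end face; z is its axis (pointing to the other end), x and y turn as it rolls. Lying, its axis is 38 mm and its top 75 mm above the mat.
- tin_mid (a point): The centre of the lying tin, on its axis midway between the end faces.
- cup: Bystander: small blue plastic cup, 64 mm wide and 62 mm high, standing on the end of the mat away from the strip. Origin: centre of its underside.
- standing_tin: Bystander: a tin 76 mm wide and 58 mm high that stands upright on the worktop beyond the mat. Origin: centre of its underside.
- timer: Bystander: round kitchen timer, 60 mm wide and 41 mm high, standing on the worktop beyond the mat, to the left of the standing tin. Origin: centre of its underside.

How it is judged:
By the outcome, as a careful person would: the job done as asked, in the order asked, and still so for the second after the job is handed in, with the robot touching nothing.
It also fails if it takes over 56 s, if anything falls off the work surface, if the arm or the gripper's body presses on something with over 40 N, if the wrist force passes 120 N, or if a joint passes its speed limit or range.

## Working session

There is one attempt and no reset: what is moved stays moved. The work goes in short steps, Python scripts to look and compute and a shell command to move; the robot and the scene stay as the last step left them, time stands still between calls to the robot, and variables do not carry over. Pictures are saved under pics/ and viewed, about 8 in all and at most 12, crops included, and the job is handed in when it is done.

```bash
mkdir -p pics; ls
python3 - <<'E'
from cell import ctrl
import cv2,numpy as np
s=ctrl.read_state();print({k:np.round(v,3).tolist() for k,v in s.items()})
a=ctrl.get_image("scene");b=ctrl.get_image("side")
cv2.imwrite("pics/scene0.png",a);cv2.imwrite("pics/side0.png",b)
for n in("scene","side","wrist"):
    print(n,{k:np.round(v,3).tolist() for k,v in ctrl.get_calibration(n).items()})
E
```

```text
pics
{'clock': 0.0, 'qpos': [-1.194, 0.629, 0.038, 1.518, -0.027, 0.996, -0.02], 'qd': [0.001, -0.001, -0.001, 0.0, 0.001, -0.001, 0.001], 'tau': [-0.001, -56.339, 1.226, -19.345, 0.011, 0.01, -0.0], 'eef_pos': [278.192, 586.723, 205.097], 'tool_rot': [-3.14, 0.0, 2.699], 'force': [0.125, 0.605, -0.882], 'torque': [-0.012, 0.004, 0.009], 'width': 85.408}
scene {'fx': 440.09, 'fy': 440.09, 'cx': 286.259, 'cy': 208.409, 'dist_coeffs': [-0.089, 0.0, 0.0, 0.0, 0.0], 'R': [[-0.608, -0.794, -0.004], [-0.595, 0.458, -0.66], [0.526, -0.399, -0.751]], 't': [381.927, 334.095, 609.438]}
side {'fx': 525.814, 'fy': 525.814, 'cx': 283.358, 'cy': 213.184, 'dist_coeffs': [-0.009, 0.0, 0.0, 0.0, 0.0], 'R': [[-0.722, 0.692, -0.011], [0.588, 0.605, -0.537], [-0.365, -0.394, -0.843]], 't': [347.441, -341.223, 1148.077]}
wrist {'fx': 355.116, 'fy': 355.116, 'cx': 275.671, 'cy': 208.953, 'dist_coeffs': [-0.005, 0.0, 0.0, 0.0, 0.0], 'R': [[0.428, 0.904, -0.002], [0.87, -0.412, 0.27], [0.243, -0.117, -0.963]], 't': [-649.379, -33.987, 379.09]}
```

View pics/scene0.png

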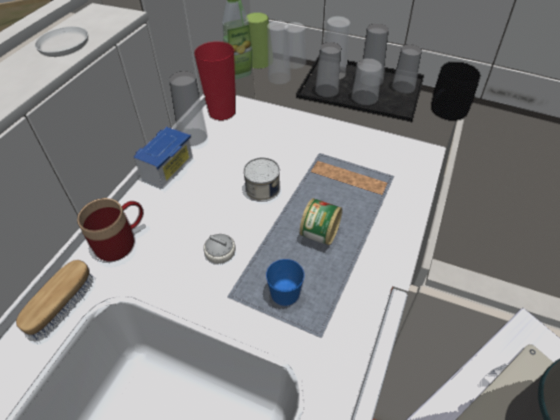

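View pics/side0.png

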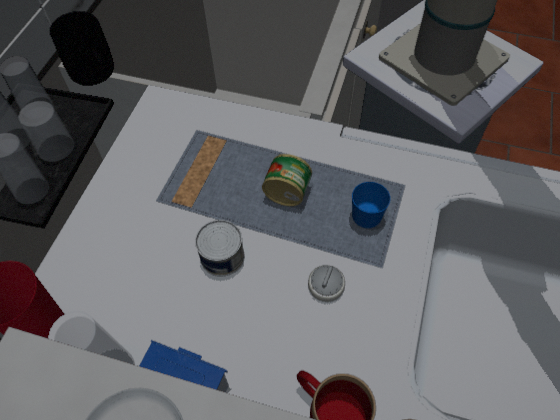

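The scene picture shows the tin at (320,222), the strip at (349,178) and the cup at (285,283). In the side picture the tin is at (287,180), the strip at (199,172) and the cup at (370,205). The strip is on the robot's right (−y). Next I measure positions.

```bash
cat > h.py <<'E'
import cv2,numpy as np
def ray(c,px):
    K=np.array([[c["fx"],0,c["cx"]],[0,c["fy"],c["cy"]],[0,0,1]]);R=np.array(c["R"]);t=np.array(c["t"])
    u=cv2.undistortPoints(np.float64(px).reshape(-1,1,2),K,np.array(c["dist_coeffs"])).reshape(-1,2)
    return -R.T@t,np.c_[u,np.ones(len(u))]@R
def plane(c,px,z):
    o,d=ray(c,px);return o+d*((z-o[2])/d[:,2])[:,None]
def tri(rs):
    A=0;b=0
    for o,d in rs:
        d=d/np.linalg.norm(d);P=np.eye(3)-np.outer(d,d);A=A+P;b=b+P@o
    return np.linalg.solve(A,b)
def big(m):
    m=cv2.morphologyEx(m.astype(np.uint8)*255,cv2.MORPH_CLOSE,np.ones((9,9)))
    return max(cv2.findContours(m,0,2)[0],key=cv2.contourArea)
def axes(P):
    m=P[:,:2].mean(0);w,v=np.linalg.eigh(np.cov((P[:,:2]-m).T));return np.degrees(np.arctan2(v[1],v[0]))%180
def box(m): return np.array(m)
E
python3 - <<'E'
from h import *
from cell import ctrl
roi={"scene":[(270,175,365,260),(295,155,395,200)],"side":[(250,145,325,215),(165,130,230,215)]}
T=[]
for n in roi:
    im=cv2.imread(f"pics/{n}0.png");c=ctrl.get_calibration(n);hsv=cv2.cvtColor(im,cv2.COLOR_BGR2HSV)
    def sub(b,m):
        z=np.zeros(m.shape,bool);z[b[1]:b[3],b[0]:b[2]]=m[b[1]:b[3],b[0]:b[2]];return z
    sat=hsv[...,1]>85
    k=big(sub(roi[n][1],sat&(hsv[...,0]<25)))
    P=plane(c,k.reshape(-1,2),2)
    r=cv2.minAreaRect(np.float32(P[:,:2]));print(n,"strip",np.round(r,2) if 0 else r)
    k2=big(sub(roi[n][0],sat))
    h=cv2.convexHull(k2);m=cv2.moments(h);px=[m["m10"]/m["m00"],m["m01"]/m["m00"]]
    print(" tin px",np.round(px,1),cv2.boundingRect(k2),plane(c,[px],40)[0].round(1));o,d=ray(c,[px]);T.append((o,d[0]))
    cv2.drawContours(im,[k,k2],-1,(255,0,255),1)
    b=[260,140,400,265] if n=="scene" else [155,120,335,220]
    cv2.imwrite(f"pics/{n}1.png",cv2.resize(im[b[1]:b[3],b[0]:b[2]],None,fx=4,fy=4))
    mt=(hsv[...,1]<110)&(hsv[...,2]<130)
print("tin tri",tri(T).round(1))
a=cv2.imread("pics/scene1.png");b=cv2.imread("pics/side1.png")
cv2.imwrite("pics/both.png",np.hstack([cv2.resize(a,(400,360)),cv2.resize(b,(400,360))]))
E
```

```text
scene strip ((575.6307373046875, -130.22616577148438), (162.84744262695312, 37.03401184082031), 27.136157989501953)
 tin px [321.2 219.7] (302, 200, 39, 44) [495.5  18.3  40. ]
side strip ((575.4411010742188, -128.98257446289062), (163.92286682128906, 39.00886154174805), 27.11062240600586)
 tin px [286.6 179.8] (262, 155, 49, 51) [494.3  22.4  40. ]
tin tri [494.4  21.1  41.2]
```

View pics/both.png

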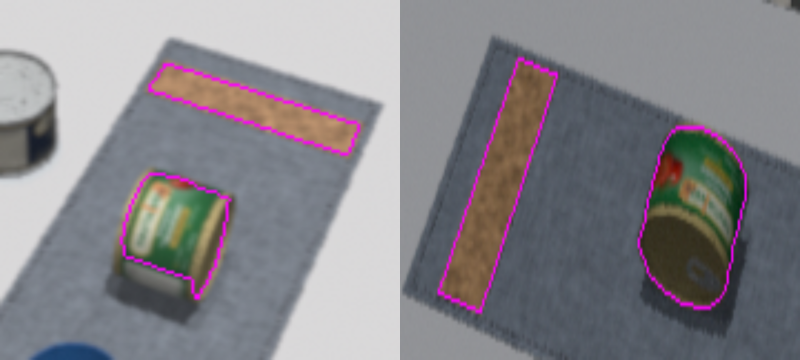

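The outlines fit: strip centre is (575.5, −129.6), its long axis at 27.1°, and the tin is near (493, 21). It has about 172 mm to roll along heading −62.9°. I'll go above the tin with the tool x axis along the roll direction and the jaws shut, then look with the wrist camera.

```bash
python3 -m pendant '[[0.1,-0.27,0,0,0,-0.4,-1],[0.1,-0.27,0,0,0,-0.4,-1],[0.1,-0.27,0,0,0,-0.4,-1],[0.1,-0.27,0,0,0,-0.4,-1],[0.1,-0.27,0,0,0,-0.4,-1],[0.1,-0.27,0,0,0,-0.4,-1],[0.1,-0.27,0,0,0,-0.4,-1],[0.1,-0.27,0,0,0,-0.4,-1]]'; python3 -m pendant '[[0.107,-0.277,0,0,0,-0.254,-1],[0.107,-0.277,0,0,0,-0.254,-1],[0.107,-0.277,0,0,0,-0.254,-1],[0.107,-0.277,0,0,0,-0.254,-1],[0.107,-0.277,0,0,0,-0.254,-1],[0.107,-0.277,0,0,0,-0.254,-1],[0.107,-0.277,0,0,0,-0.254,-1],[0.107,-0.277,0,0,0,-0.254,-1]]'
cat > look.py <<'E'
import sys;from h import *
from cell import ctrl
c=ctrl.get_calibration("wrist");im=ctrl.get_image("wrist");n=sys.argv[1]
np.save(f"pics/{n}.npy",c);cv2.imwrite(f"pics/{n}.png",im)
s=ctrl.read_state();print({k:np.round(s[k],3).tolist() for k in("clock","eef_pos","tool_rot","force","width")})
E
python3 look.py w0
```

```text
clock: 0.9
eef_pos: [378.8, 316.7, 206.1]
tool_rot: [3.142, -0.0, 2.297]
force: [0.2, 0.2, 0.2]
width: 0.0
clock: 1.7
eef_pos: [485.9, 40.9, 205.7]
tool_rot: [3.142, -0.001, 2.044]
force: [0.6, 1.1, 0.6]
width: -0.2
{'clock': 1.75, 'eef_pos': [485.433, 42.212, 205.672], 'tool_rot': [-3.141, -0.001, 2.047], 'force': [0.139, -0.238, 0.33], 'width': 0.42}
```

View pics/w0.png

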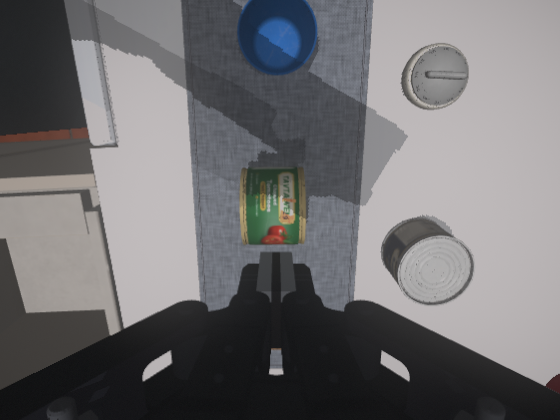

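The wrist view shows the tin at about x 241–305, y 167–245, nearly square to the image. The fingertips are at (277,255), and the cup is well behind. I measure the tin's centre and axis from its outline.

```bash
cat > tin.py <<'E'
import sys;from h import *
n=sys.argv[1];x0,y0,x1,y1=map(int,sys.argv[2:6])
c=np.load(f"pics/{n}.npy",allow_pickle=True).item();im=cv2.imread(f"pics/{n}.png");hsv=cv2.cvtColor(im,cv2.COLOR_BGR2HSV)
m=np.zeros(im.shape[:2],bool);m[y0:y1,x0:x1]=((hsv[...,1]>75)&(hsv[...,0]<90)&(hsv[...,2]>40)|(hsv[...,2]>150))[y0:y1,x0:x1]
k=big(m);x,y,w,h=cv2.boundingRect(k);r=cv2.minAreaRect(k);print("px box",x,y,w,h,"rect",r)
u=np.array([.456,-.890]);a=np.array([.890,.456]);S=np.array([575.5,-129.6])
# roll coordinate: bisector of the silhouette tangents, at axis height 40
o,d=ray(c,k.reshape(-1,2));q=np.arctan2(d[:,:2]@u,-d[:,2]);mid=(q.min()+q.max())/2
su=o[:2]@u+(o[2]-39.7)*np.tan(mid)
# across: rim edges at mid rows, seen at the tin's top
row=k.reshape(-1,2);s=np.abs(row[:,1]-(y+h/2))<h*.25
P=plane(c,row[s],72)[:,:2];t=P@a;L=t[t<t.mean()];Rr=t[t>t.mean()]
sa=(np.median(L)+np.median(Rr))/2
for g in(t<t.mean(),t>t.mean()):
    f=np.polyfit(P[g]@u,t[g],1);print("rim slope deg",np.degrees(np.arctan(f[0])).round(1))
print("len",np.median(Rr)-np.median(L),"ang",np.degrees(q.max()-q.min()))
C=su*u+sa*a;print("tin",C.round(1),"to go along roll",(S@u-su).round(1),"across offset",(sa-S@a).round(1))
cv2.drawContours(im,[k],-1,(255,0,255),1);cv2.imwrite(f"pics/{n}_o.png",im[max(0,y0-20):y1+20,max(0,x0-20):x1+20])
E
python3 tin.py w0 230 160 316 250
```

```text
px box 240 170 66 74 rect ((272.5, 206.5), (73.0, 65.0), 90.0)
rim slope deg -20.1
rim slope deg 38.4
len 27.4888522784031 ang 11.73755474895227
tin [488.3  17.9] to go along roll 171.1 across offset -10.3
```

```bash
sed -i 's/findContours(m,0,2)/findContours(m,0,1)/' h.py; python3 tin.py w0 230 160 316 250
```

```text
px box 240 170 66 74 rect ((272.5, 206.5), (73.0, 65.0), 90.0)
rim slope deg -19.0
rim slope deg 27.7
len 55.77739453065078 ang 11.73755474895227
tin [492.4  20. ] to go along roll 171.1 across offset -5.8
```

The tin is at (492, 20) and aligned within 1–2°, with 171 mm to go and 4–6 mm off-centre along the strip. I come down just behind its crest and feel for contact.

```bash
python3 -m pendant '[[0.003,-0.013,-0.05,0,0,0,-1],[0.003,-0.013,-0.1,0,0,0,-1],[0.003,-0.013,-0.122,0,0,0,-1],[0.003,-0.013,-0.122,0,0,0,-1],[0.003,-0.013,-0.125,0,0,0,-1],[0.003,-0.013,-0.127,0,0,0,-1]]';  python3 -m pendant '[[0,0,-0.001,0,0,0,-1],[0,0,-0.001,0,0,0,-1]]'; python3 -m pendant '[[0,0,-0.001,0,0,0,-1],[0,0,-0.001,0,0,0,-1]]'
```

```text
clock: 2.35
eef_pos: [489.8, 28.6, 80.2]
tool_rot: [3.139, 0.001, 2.047]
force: [-0.1, 0.5, 0.1]
width: 0.4
clock: 2.55
eef_pos: [489.2, 27.7, 79.0]
tool_rot: [3.14, 0.001, 2.045]
force: [-0.2, -1.0, -0.1]
width: 0.2
clock: 2.75
eef_pos: [488.7, 27.4, 77.4]
tool_rot: [3.141, 0.0, 2.045]
force: [0.1, -0.0, -0.6]
width: -0.1
```

```bash
python3 -m pendant '[[0,0,-0.001,0,0,0,-1],[0,0,-0.001,0,0,0,-1]]'; python3 -m pendant '[[0,0,-0.001,0,0,0,-1],[0,0,-0.001,0,0,0,-1]]'
```

```text
clock: 2.95
eef_pos: [488.4, 27.3, 76.0]
tool_rot: [-3.142, -0.0, 2.045]
force: [0.5, 0.0, 0.7]
width: -0.2
clock: 3.15
eef_pos: [488.4, 27.3, 74.9]
tool_rot: [-3.141, -0.0, 2.045]
force: [-0.3, -1.1, 0.4]
width: -0.2
```

```bash
python3 -m pendant '[[0,0,-0.001,0,0,0,-1],[0,0,-0.001,0,0,0,-1]]'; python3 -m pendant '[[0,0,-0.001,0,0,0,-1],[0,0,-0.001,0,0,0,-1]]'; python3 look.py w1
```

```text
clock: 3.35
eef_pos: [488.4, 27.4, 73.9]
tool_rot: [-3.141, -0.0, 2.045]
force: [-0.4, -0.1, -0.3]
width: 0.1
clock: 3.55
eef_pos: [488.4, 27.3, 72.9]
tool_rot: [-3.141, -0.0, 2.045]
force: [0.4, 1.2, -0.3]
width: -0.1
{'clock': 3.6, 'eef_pos': [488.42, 27.338, 72.944], 'tool_rot': [-3.141, -0.0, 2.045], 'force': [-0.96, -0.788, -0.483], 'width': 0.305}
```

View pics/w1.png

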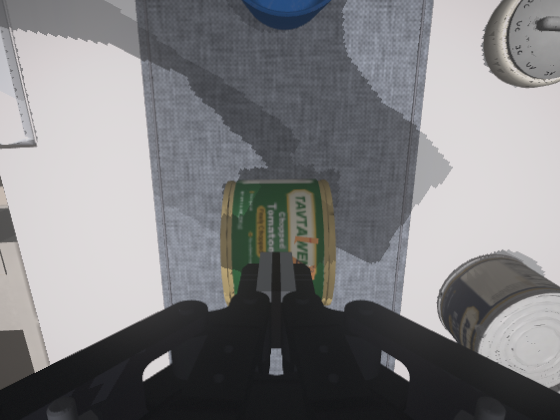

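The fingertips, at row 255, are over the tin's label near its crest, and no force shows yet. I keep going down gently.

```bash
for i in 1 2; do python3 -m pendant '[[0,0,-0.001,0,0,0,-1],[0,0,-0.001,0,0,0,-1]]'|egrep 'eef|force'; done; python3 -m pendant '[[0,0,-0.001,0,0,0,-1],[0,0,-0.001,0,0,0,-1]]'|egrep 'eef|force'
```

```text
eef_pos: [488.4, 27.4, 71.9]
force: [0.1, -0.0, 0.0]
eef_pos: [488.4, 27.3, 70.9]
force: [0.2, 0.0, -0.6]
eef_pos: [488.4, 27.4, 69.9]
force: [1.0, -0.6, -0.7]
```

Run:
```python
from h import *
u=np.array([.456,-.890])
for n,pts in(("w0",[(272,167.5),(272,246)]),("w1",[(278,180)])):
    c=np.load(f"pics/{n}.npy",allow_pickle=True).item()
    o,d=ray(c,pts);th=np.arctan2(d[:,:2]@u,-d[:,2]);H=o[2]-39.65
    su=o[:2]@u
    for p,t,sg in zip(pts,th,(1,-1)):
        print(n,p,"axis u from tangent",(su+H*np.tan(t)+sg*37.65/np.cos(t)).round(1))
print("tcp u",np.array([488.4,27.4])@u, "S u",np.array([575.5,-129.6])@u)
```

```text
w0 (272, 167.5) axis u from tangent 206.6
w0 (272, 246) axis u from tangent 207.4
w1 (278, 180) axis u from tangent 206.3
tcp u 198.3244 S u 377.772
```

Run:
```python
from cell import ctrl
import cv2,numpy as np
a=ctrl.get_image("scene")[130:270,240:400];b=ctrl.get_image("side")[100:240,200:360]
cv2.imwrite("pics/c2.png",cv2.resize(np.hstack([a,b]),None,fx=2.5,fy=2.5,interpolation=2))
print(ctrl.read_state()["force"])
```

```text
[-0.34941021  0.29756729  0.84662164]
```

View pics/c2.png

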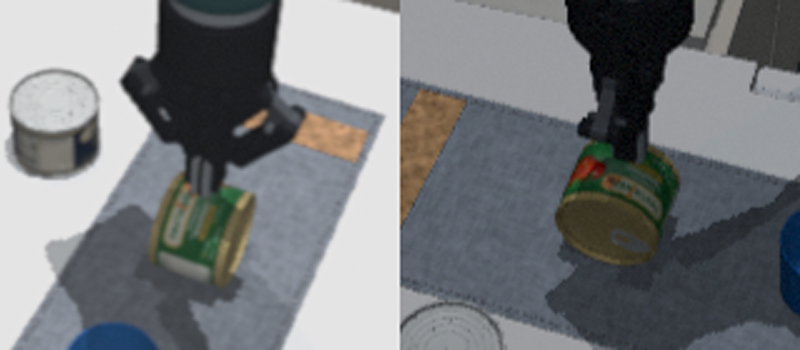

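The fingertips look to be just above, or touching, the back of the tin's top, and the tin hasn't moved. I keep feeling downward.

```bash
python3 - <<'E'
from h import *
from cell import ctrl
print(plane(ctrl.get_calibration("side"),[(294,164)],70),plane(ctrl.get_calibration("scene"),[(320.5,207)],70))
E
python3 -m pendant '[[0,0,-0.001,0,0,0,-1],[0,0,-0.001,0,0,0,-1]]'|egrep 'eef|force'; python3 -m pendant '[[0,0,-0.001,0,0,0,-1],[0,0,-0.001,0,0,0,-1]]'|egrep 'eef|force'
```

```text
[[476.81882171  22.97891945  70.        ]] [[501.53455615  17.0970177   70.        ]]
eef_pos: [488.4, 27.3, 68.9]
force: [0.3, -0.8, 0.2]
eef_pos: [488.4, 27.3, 67.9]
force: [1.0, -0.5, -0.1]
```

Two-view rays put the visible fingertips higher than the reported TCP, which fits the lack of contact. I continue in small steps.

```bash
python3 -m pendant '[[0,0,-0.001,0,0,0,-1],[0,0,-0.002,0,0,0,-1]]'|egrep 'eef|force'; python3 -m pendant '[[0,0,-0.001,0,0,0,-1],[0,0,-0.002,0,0,0,-1]]'|egrep 'eef|force'; python3 look.py w2;  python3 - <<'E'
from cell import ctrl
import cv2,numpy as np
a=ctrl.get_image("side")[140:220,240:340];b=cv2.imread("pics/w2.png")[160:320,190:350]
cv2.imwrite("pics/c3.png",np.hstack([cv2.resize(a,(500,400),interpolation=2),cv2.resize(b,(300,400))]))
E
```

```text
eef_pos: [488.5, 27.3, 66.0]
force: [1.4, -0.2, 0.4]
eef_pos: [488.5, 27.4, 63.9]
force: [0.1, -1.1, 1.0]
{'clock': 5.15, 'eef_pos': [488.373, 27.349, 63.794], 'tool_rot': [-3.141, -0.0, 2.045], 'force': [-0.535, -0.005, -0.249], 'width': -0.061}
```

View pics/c3.png

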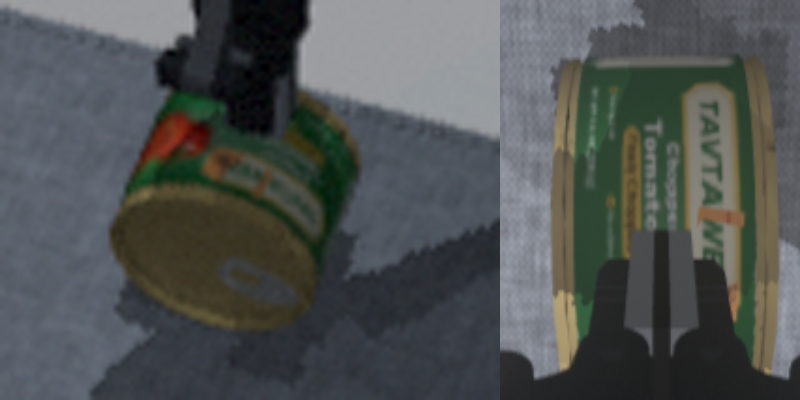

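```bash
python3 -m pendant '[[0,0,-0.001,0,0,0,-1],[0,0,-0.002,0,0,0,-1]]'|egrep 'eef|force'; python3 -m pendant '[[0,0,-0.001,0,0,0,-1],[0,0,-0.002,0,0,0,-1]]'|egrep 'eef|force'; python3 -m pendant '[[0,0,-0.001,0,0,0,-1],[0,0,-0.001,0,0,0,-1]]'|egrep 'eef|force'
```

```text
eef_pos: [488.5, 27.4, 62.0]
force: [0.0, 0.3, -0.5]
eef_pos: [488.5, 27.3, 59.9]
force: [-0.5, -0.0, 0.0]
eef_pos: [488.4, 27.3, 58.9]
force: [-0.0, -0.5, -0.1]
```

```bash
for k in 1; do python3 -m pendant '[[0,0,-0.001,0,0,0,-1],[0,0,-0.001,0,0,0,-1]]'|egrep 'eef|force'; done; python3 -m pendant '[[0,0,-0.001,0,0,0,-1],[0,0,-0.001,0,0,0,-1]]'|egrep 'eef|force'; python3 look.py w3
python3 - <<'E'
import cv2,numpy as np
from cell import ctrl
a=ctrl.get_image("side")[110:220,220:360];b=ctrl.get_image("scene")[150:260,260:400]
cv2.imwrite("pics/c4.png",np.vstack([cv2.resize(np.hstack([a,b]),(800,314),interpolation=2),cv2.resize(cv2.imread("pics/w3.png")[150:320,100:500],(660,280))[:, :] if 0 else cv2.copyMakeBorder(cv2.resize(cv2.imread("pics/w3.png")[150:320,100:500],(660,280)),0,0,0,140,0)]))
E
```

```text
eef_pos: [488.4, 27.3, 57.9]
force: [0.6, -0.2, 0.7]
eef_pos: [488.4, 27.3, 56.9]
force: [0.3, 0.3, 0.0]
{'clock': 6.25, 'eef_pos': [488.41, 27.338, 56.956], 'tool_rot': [-3.141, -0.0, 2.045], 'force': [-0.147, 0.844, 0.178], 'width': -0.066}
```

View pics/c4.png

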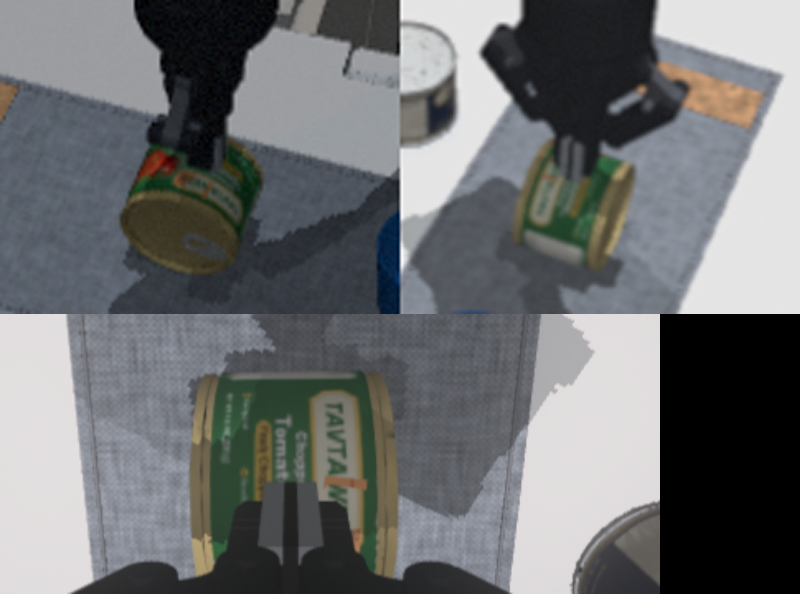

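Run:
```python
from h import *
from cell import ctrl
r=[]
for n,p in(("side",(291.8,167)),("scene",(321.3,212.3))):
    o,d=ray(ctrl.get_calibration(n),[p]);r.append((o,d[0]))
print(tri(r))
c=np.load("pics/w3.npy",allow_pickle=True).item();R=np.array(c["R"])
for z in(57,64,71,78): 
    X=R@np.array([488.4,27.3,z])+c["t"];print(z,X[:2]/X[2]*c["fx"]+[c["cx"],c["cy"]])
```

```text
[487.11909428  27.97918851  75.75345889]
57 [276.56365693 251.56100788]
64 [276.59283791 257.07315889]
71 [276.62437437 263.03024941]
78 [276.65856351 269.48841828]
```

The views put the real fingertips about 19 mm above the reported TCP, so tip z ≈ 76 and contact should come now.

```bash
python3 -m pendant '[[0,0,-0.001,0,0,0,-1],[0,0,-0.001,0,0,0,-1]]'|egrep 'eef|force';  python3 -m pendant '[[0,0,-0.001,0,0,0,-1],[0,0,-0.001,0,0,0,-1]]'|egrep 'eef|force';  python3 -m pendant '[[0,0,-0.001,0,0,0,-1],[0,0,-0.001,0,0,0,-1]]'|egrep 'eef|force'
```

```text
eef_pos: [488.4, 27.3, 55.9]
force: [-0.5, 0.1, 0.0]
eef_pos: [488.4, 27.4, 54.9]
force: [0.0, -0.1, 0.7]
eef_pos: [488.4, 27.3, 53.9]
force: [0.3, 0.0, 0.1]
```

```bash
python3 -m pendant '[[0,0,-0.001,0,0,0,-1],[0,0,-0.001,0,0,0,-1]]'|egrep 'eef|force';  python3 -m pendant '[[0,0,-0.001,0,0,0,-1],[0,0,-0.001,0,0,0,-1]]'|egrep 'eef|force';  python3 -m pendant '[[0,0,-0.001,0,0,0,-1],[0,0,-0.001,0,0,0,-1]]'|egrep 'eef|force'
```

```text
eef_pos: [488.4, 27.3, 52.9]
force: [0.4, 1.3, -0.6]
eef_pos: [488.6, 27.3, 52.0]
force: [-0.2, 0.1, 0.4]
eef_pos: [488.8, 27.1, 51.8]
force: [-0.9, -0.2, 9.6]
```

Contact: 9.6 N at reported z ≈ 51.8. Test stroke now: 36 mm along the roll direction, which should roll the tin about 18 mm.

```bash
python3 -m pendant '[[0.001,-0.002,0,0,0,0,-1],[0.004,-0.008,0,0,0,0,-1],[0.0075,-0.015,0,0,0,0,-1],[0.011,-0.021,0,0,0,0,-1],[0.014,-0.027,0,0,0,0,-1],[0.016,-0.031,0,0,0,0,-1],[0.0164,-0.032,0,0,0,0,-1],[0.0164,-0.032,0,0,0,0,-1]]'
cat > pos.py <<'E'
import sys;from h import *
from cell import ctrl
# tin position along the roll from its rear silhouette tangent in the wrist view; across from its rims
u=np.array([.456,-.890]);a=np.array([.890,.456]);S=np.array([575.5,-129.6])
s=ctrl.read_state();c=ctrl.get_calibration("wrist");im=ctrl.get_image("wrist");n=sys.argv[1]
np.save(f"pics/{n}.npy",c);cv2.imwrite(f"pics/{n}.png",im);hsv=cv2.cvtColor(im,cv2.COLOR_BGR2HSV)
m=((hsv[...,1]>75)&(hsv[...,0]<90)&(hsv[...,2]>40)|(hsv[...,2]>120)&(abs(hsv[...,0]-105.)>20)&0).astype(bool)
m[:, :150]=0;m[:,420:]=0;m[:100]=0;m[320:]=0
k=big(m).reshape(-1,2);x,y,w,h=cv2.boundingRect(k)
o,d=ray(c,k);th=np.arctan2(d[:,:2]@u,-d[:,2]).min()
su=o[:2]@u+(o[2]-39.65)*np.tan(th)+37.65/np.cos(th)
g=(k[:,1]<y+h*.65)&(k[:,1]>y+h*.35);P=plane(c,k[g],74)[:,:2]@a
print("px",x,y,w,h,"tin u",su.round(1),"to go",(S@u-su).round(1),"across",((P.min()+P.max())/2-S@a).round(1),"len",np.ptp(P).round(1),"tool-tin",(np.array(s["eef_pos"])[:2]@u-su).round(1),"tool across",(np.array(s["eef_pos"])[:2]@a-S@a).round(1),"F",np.round(s["force"],1),"clock",s["clock"])
E
python3 pos.py p1
```

```text
clock: 8.35
eef_pos: [506.0, -5.3, 51.8]
tool_rot: [3.14, 0.001, 2.044]
force: [-0.2, -0.5, 7.0]
width: 0.1
px 211 154 133 142 tin u 225.5 to go 152.3 across -5.0 len 57.8 tool-tin 9.9 tool across -5.2 F [-0.2 -0.5  7. ] clock 8.35
```

The tin rolled 19 mm with no slip, leaving 152 mm to go. Repeating with longer strokes.

```bash
python3 -m pendant '[[0,0,0.006,0,0,0,-1],[0,0,0.01,0,0,0,-1],[-0.0105,0.0205,0.01,0,0,0,-1],[-0.0105,0.0205,0.008,0,0,0,-1],[-0.0105,0.0205,0.002,0,0,0,-1],[-0.0105,0.0205,0,0,0,0,-1],[-0.0105,0.0205,0,0,0,0,-1]]'|grep force
python3 -m pendant '[[0.001,-0.002,0,0,0,0,-1],[0.004,-0.0078,0,0,0,0,-1],[0.008,-0.0157,0,0,0,0,-1],[0.0125,-0.0245,0,0,0,0,-1],[0.017,-0.0333,0,0,0,0,-1],[0.021,-0.0412,0,0,0,0,-1],[0.0238,-0.0466,0,0,0,0,-1],[0.0246,-0.0482,0,0,0,0,-1]]'
python3 pos.py p2
```

```text
force: [-1.5, 0.5, 7.5]
clock: 9.9
eef_pos: [520.6, -33.8, 51.3]
tool_rot: [3.14, 0.002, 2.043]
force: [1.7, 0.6, 5.5]
width: 0.5
px 210 145 136 144 tin u 253.0 to go 124.8 across -5.0 len 58.2 tool-tin 14.5 tool across -5.2 F [1.7 0.6 5.5] clock 9.9
```

Works well: 125 mm to go, and sideways steady at −5 mm. Two more strokes.

```bash
for once in 1; do python3 -m pendant '[[0,0,0.004,0,0,0,-1],[0,0,0.01,0,0,0,-1],[-0.0125,0.0245,0.01,0,0,0,-1],[-0.0125,0.0245,0.008,0,0,0,-1],[-0.0125,0.0245,0.002,0,0,0,-1],[-0.0125,0.0245,0,0,0,0,-1],[-0.0125,0.0245,0,0,0,0,-1]]'|grep force
python3 -m pendant '[[0.001,-0.002,0,0,0,0,-1],[0.004,-0.0078,0,0,0,0,-1],[0.008,-0.0157,0,0,0,0,-1],[0.0125,-0.0245,0,0,0,0,-1],[0.017,-0.0333,0,0,0,0,-1],[0.021,-0.0412,0,0,0,0,-1],[0.0238,-0.0466,0,0,0,0,-1],[0.0246,-0.0482,0,0,0,0,-1]]'|egrep 'eef|force'
python3 pos.py p3; done
python3 -m pendant '[[0,0,0.004,0,0,0,-1],[0,0,0.01,0,0,0,-1],[-0.0125,0.0245,0.01,0,0,0,-1],[-0.0125,0.0245,0.008,0,0,0,-1],[-0.0125,0.0245,0.002,0,0,0,-1],[-0.0125,0.0245,0,0,0,0,-1],[-0.0125,0.0245,0,0,0,0,-1]]'|grep force
python3 -m pendant '[[0.001,-0.002,0,0,0,0,-1],[0.004,-0.0078,0,0,0,0,-1],[0.008,-0.0157,0,0,0,0,-1],[0.0125,-0.0245,0,0,0,0,-1],[0.017,-0.0333,0,0,0,0,-1],[0.021,-0.0412,0,0,0,0,-1],[0.0238,-0.0466,0,0,0,0,-1],[0.0246,-0.0482,0,0,0,0,-1]]'|egrep 'eef|force'
python3 pos.py p4
```

```text
force: [-0.8, -0.0, 7.7]
eef_pos: [532.4, -57.6, 51.3]
force: [1.9, 0.1, 5.1]
px 273 147 74 141 tin u 280.5 to go 97.3 across 20.4 len 8.4 tool-tin 13.5 tool across -5.5 F [1.9 0.1 5.1] clock 11.45
force: [-1.3, -1.0, 7.4]
eef_pos: [544.6, -81.2, 51.3]
force: [1.3, 0.3, 4.9]
px 256 150 149 165 tin u 308.6 to go 69.2 across 5.4 len 39.5 tool-tin 12.0 tool across -5.5 F [1.3 0.3 4.9] clock 13.0
```

69 mm to go. The across readings are mask artefacts, because the label turned. Two more strokes, then a picture.

```bash
python3 -m pendant '[[0,0,0.004,0,0,0,-1],[0,0,0.01,0,0,0,-1],[-0.012,0.0235,0.01,0,0,0,-1],[-0.012,0.0235,0.008,0,0,0,-1],[-0.012,0.0235,0.002,0,0,0,-1],[-0.012,0.0235,0,0,0,0,-1],[-0.012,0.0235,0,0,0,0,-1]]'|grep force
python3 -m pendant '[[0.001,-0.002,0,0,0,0,-1],[0.004,-0.0078,0,0,0,0,-1],[0.008,-0.0157,0,0,0,0,-1],[0.0125,-0.0245,0,0,0,0,-1],[0.017,-0.0333,0,0,0,0,-1],[0.021,-0.0412,0,0,0,0,-1],[0.0238,-0.0466,0,0,0,0,-1],[0.0246,-0.0482,0,0,0,0,-1]]'|egrep 'eef|force'
python3 pos.py p5
python3 -m pendant '[[0,0,0.004,0,0,0,-1],[0,0,0.01,0,0,0,-1],[-0.012,0.0235,0.01,0,0,0,-1],[-0.012,0.0235,0.008,0,0,0,-1],[-0.012,0.0235,0.002,0,0,0,-1],[-0.012,0.0235,0,0,0,0,-1],[-0.012,0.0235,0,0,0,0,-1]]'|grep force
python3 -m pendant '[[0.001,-0.002,0,0,0,0,-1],[0.004,-0.0078,0,0,0,0,-1],[0.008,-0.0157,0,0,0,0,-1],[0.0125,-0.0245,0,0,0,0,-1],[0.017,-0.0333,0,0,0,0,-1],[0.021,-0.0412,0,0,0,0,-1],[0.0238,-0.0466,0,0,0,0,-1],[0.0246,-0.0482,0,0,0,0,-1]]'|egrep 'eef|force'
python3 pos.py p6
```

```text
force: [-2.0, 0.2, 7.8]
eef_pos: [556.9, -105.8, 51.1]
force: [1.4, 0.8, 4.0]
px 314 145 96 147 tin u 333.5 to go 44.3 across 34.3 len 35.2 tool-tin 14.6 tool across -5.7 F [1.4 0.8 4. ] clock 14.55
force: [-0.4, -1.0, 8.3]
eef_pos: [568.8, -130.4, 50.9]
force: [0.8, -0.2, 3.1]
px 153 140 262 131 tin u 358.3 to go 19.5 across -3.4 len 110.2 tool-tin 17.1 tool across -6.3 F [ 0.8 -0.2  3.1] clock 16.1
```

View pics/p6.png

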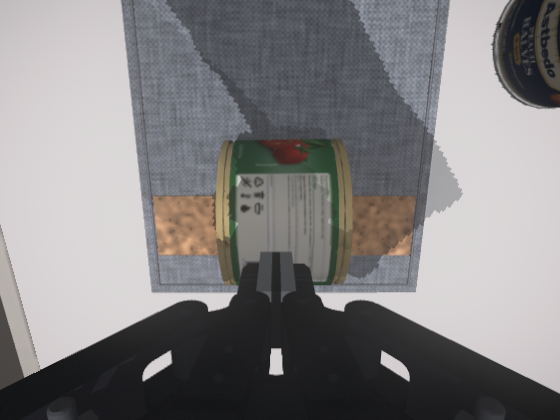

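The tin (x 217–351, rear edge at row 139) lies square to the strip (rows 195–256). I measure strip and tin in this same view so calibration bias cancels.

Run:
```python
from h import *
u=np.array([.456,-.890]);a=np.array([.890,.456])
c=np.load("pics/p6.npy",allow_pickle=True).item()
P=plane(c,[(185,195.5),(183,256),(385,195),(387,254.5)],2)[:,:2];print((P@u).round(1),"strip mid u",(P@u).mean().round(1))
E=plane(c,[(155,225),(417,225)],2)[:,:2]@a;print("strip ends",E.round(1),E.mean().round(1))
T=plane(c,[(217,200),(351,200)],70)[:,:2]@a;print("tin ends",T.round(1),T.mean().round(1))
o,d=ray(c,[(285,138.5)]);th=np.arctan2(d[:,:2]@u,-d[:,2])[0]
print("tin u",o[:2]@u+(o[2]-39.65)*np.tan(th)+37.65/np.cos(th))
```

```text
[357.9 398.9 357.6 397.9] strip mid u 378.1
strip ends [368.7 537.2] 452.9
tin ends [421.  478.9] 449.9
tin u 357.54569757202466
```

20 mm to go (20.5 by the tin and strip in one view). Last stroke is 40 mm of tool travel, pressed half a millimetre deeper since the force had dropped.

```bash
python3 -m pendant '[[0,0,0.004,0,0,0,-1],[0,0,0.01,0,0,0,-1],[-0.0125,0.0245,0.01,0,0,0,-1],[-0.0125,0.0245,0.008,0,0,0,-1],[-0.0125,0.0245,0.002,0,0,0,-1],[-0.0125,0.0245,-0.0003,0,0,0,-1],[-0.0125,0.0245,-0.0003,0,0,0,-1]]'|grep force
python3 -m pendant '[[0.001,-0.002,0,0,0,0,-1],[0.004,-0.0078,0,0,0,0,-1],[0.0075,-0.0147,0,0,0,0,-1],[0.011,-0.0216,0,0,0,0,-1],[0.0145,-0.0284,0,0,0,0,-1],[0.017,-0.0333,0,0,0,0,-1],[0.0183,-0.0359,0,0,0,0,-1],[0.0185,-0.0363,0,0,0,0,-1]]'|egrep 'eef|force'
python3 -m pendant '[[0,0,0,0,0,0,-1],[0,0,0.003,0,0,0,-1],[0,0,0.02,0,0,0,-1],[0,0,0.06,0,0,0,-1],[-0.01,0.03,0.1,0,0,0,-1],[-0.02,0.05,0.14,0,0,0,-1],[-0.02,0.05,0.14,0,0,0,-1]]'
python3 look.py f0
```

```text
force: [-0.9, -0.4, 8.6]
eef_pos: [576.3, -143.2, 51.7]
force: [1.2, 0.3, 8.1]
clock: 18.35
eef_pos: [556.8, -88.4, 195.5]
tool_rot: [3.134, 0.003, 2.048]
force: [0.1, -0.7, -0.3]
width: -0.2
{'clock': 18.4, 'eef_pos': [555.801, -90.045, 193.102], 'tool_rot': [3.137, 0.002, 2.047], 'force': [-0.069, -0.893, 0.147], 'width': 0.008}
```

View pics/f0.png

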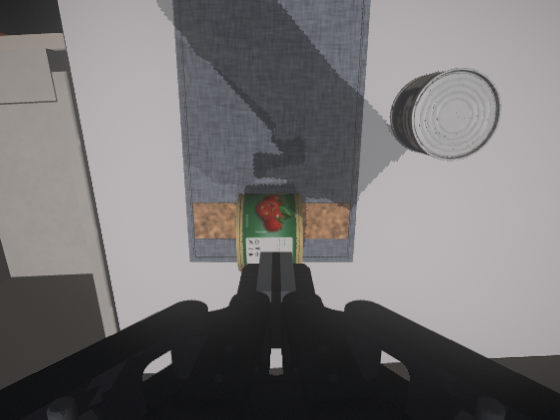

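The tin lies on the strip (rear edge at row 193, strip rows 203–241) and the arm is clear. I check this numerically, with the fixed side camera too.

```bash
python3 -m pendant '[[-0.03,0.06,0.03,0,0,0,-1],[-0.06,0.12,0.03,0,0,0,-1],[-0.06,0.12,0.03,0,0,0,-1],[-0.06,0.12,0.03,0,0,0,-1]]'|egrep 'clock|eef'; python3 look.py f1
python3 - <<'E'
from h import *
from cell import ctrl
u=np.array([.456,-.890])
c=np.load("pics/f0.npy",allow_pickle=True).item()
P=plane(c,[(215,203),(215,241),(328,203),(328,240)],2)[:,:2];print("strip u",(P@u).mean().round(1))
o,d=ray(c,[(270,192.5)]);th=np.arctan2(d[:,:2]@u,-d[:,2])[0]
print("tin u",o[:2]@u+(o[2]-39.65)*np.tan(th)+37.65/np.cos(th))
w=cv2.imread("pics/f1.png")
s=ctrl.get_image("side")[110:260,150:300];w=w[120:420,130:430]
cv2.imwrite("pics/f2.png",np.hstack([cv2.resize(s,(400,400)),cv2.resize(w,(400,400))]))
E
```

```text
clock: 18.8
eef_pos: [491.6, 33.7, 219.6]
{'clock': 18.85, 'eef_pos': [493.132, 30.659, 219.679], 'tool_rot': [-3.14, -0.001, 2.049], 'force': [0.064, -0.561, -0.041], 'width': 0.014}
strip u 379.4
tin u 376.8799332474241
```

View pics/f2.png

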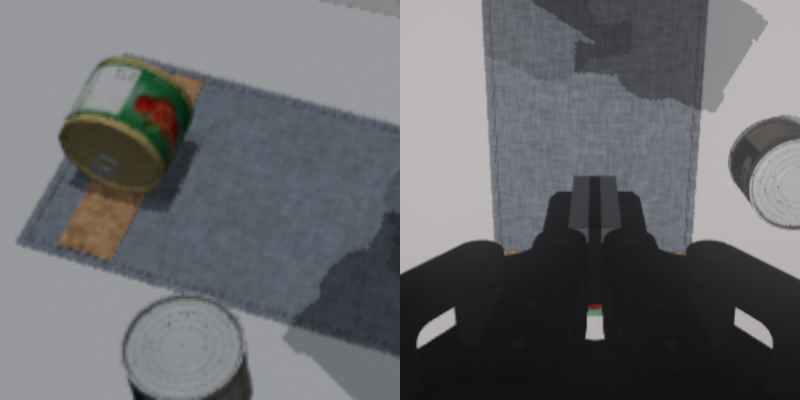

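The side view shows the tin lying along the strip, over it, with the hand away. Last numeric check from the side outline centroid (197.6,156.9), then I hand in.

Run:
```python
from h import *
from cell import ctrl
u=np.array([.456,-.890]);a=np.array([.890,.456]);S=np.array([575.5,-129.6])
p=plane(ctrl.get_calibration("side"),[(197.6,156.9)],40)[0][:2]
e=(p-S);print(p,e@u,e@a)
if abs(e@u)<9: print(ctrl.finish_job())
```

```text
[ 574.37402503 -127.32214102] -2.5407390818731743 0.03658597203425553
the job is handed in; nothing more can be done
None
```

The tin now rests on the middle of the cork strip, lying along it. I rolled it there with shut fingertips on its crest, in seven short strokes at about 3–10 N. Then I lifted straight off and moved clear, and handed in at about 19 s.

- **Along the roll:** the wrist and side views agree, putting the tin 2.5 mm short of the strip's centre line.
- **Sideways:** the side view gives 0 mm off centre at the end. The wrist view gave 3 mm just before the last stroke.
- **Alignment:** the tin looks square to the strip by eye, and the tool touched nothing.
- **Cup, standing tin and timer:** I never went near them. I did not measure the cup and timer again at the end.

Two readings disagreed on the way:
- **Fingertip height:** contact came with the reported TCP about 25 mm lower than the tin's height implied, so I found it by feel.
- **Sideways from the colour mask:** these readings went wrong mid-roll as the label turned, so I checked by hand-picked pixels.

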